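# Reload the sample jars in reverse order

## Task

Move the four sample jars from the wooden rack into the grey rack in reverse order: the jar that stands nearest the black end of the wooden rack goes into the pocket farthest from the black end of the grey rack, the next jar into the next pocket, and so on, so that the last jar ends up next to the grey rack's black end. Set each jar gently down in its pocket, without dropping it, and never tip one over; leave all four standing upright on the pocket floors and let go.

Things in the scene. Friction and masses are not known exactly. Their poses are not given: they have to be found in the camera images.
- wooden_rack: Light wooden fixed block, 72 (x) x 262 (y) x 30 mm high, lying in any direction; four square pockets 52 mm wide, 22 deep (floor 8 mm above table) in a row at y = +93, +31, -31, -93 mm, x = 0. Origin on the table under the row's middle, z up. A black block (72 x 18, 36 high) beyond the +y end: the black end. 26 mm wide, 10 mm high ledge along the -x side. Full at the start, left or right.
- grey_rack: Grey plastic fixed block, 72 (x) x 262 (y) x 30 mm high, lying in any direction; four square pockets 52 mm wide, 22 deep (floor 8 mm above table) in a row at y = +93, +31, -31, -93 mm, x = 0. Origin on the table under the row's middle, z up. A black block (72 x 18, 36 high) beyond the +y end: the black end. 26 mm wide, 10 mm high ledge along the -x side. Empty at the start.
- jar_red: loose white plastic jar with a red ribbed screw cap: round, 72 mm high, body 34 mm across, cap 36 mm across and 20 mm high (from 52 mm to the top), about 60 g. Origin: centre of its underside; z up along the jar. Standing in a pocket its underside is 8 mm and its top 80 mm above the table.
- jar_yellow: loose white plastic jar with a yellow ribbed screw cap: round, 72 mm high, body 34 mm across, cap 36 mm across and 20 mm high (from 52 mm to the top), about 60 g. Origin: centre of its underside; z up along the jar. Standing in a pocket its underside is 8 mm and its top 80 mm above the table.
- jar_green: loose white plastic jar with a green ribbed screw cap: round, 72 mm high, body 34 mm across, cap 36 mm across and 20 mm high (from 52 mm to the top), about 60 g. Origin: centre of its underside; z up along the jar. Standing in a pocket its underside is 8 mm and its top 80 mm above the table.
- jar_blue: loose white plastic jar with a blue ribbed screw cap: round, 72 mm high, body 34 mm across, cap 36 mm across and 20 mm high (from 52 mm to the top), about 60 g. Origin: centre of its underside; z up along the jar. Standing in a pocket its underside is 8 mm and its top 80 mm above the table.
- tag_red: red tag, 18 x 36 x 14 mm, fixed on the ledge of the wooden rack beside the pocket in which the jar with the red cap stands at the start (49 mm to the rack's -x side of that pocket's centre); it stays there and so records the first order. Origin: centre of its underside, 10 mm above the table; axes as the wooden rack's.
- tag_yellow: yellow tag, 18 x 36 x 14 mm, fixed on the ledge of the wooden rack beside the pocket in which the jar with the yellow cap stands at the start (49 mm to the rack's -x side of that pocket's centre); it stays there and so records the first order. Origin: centre of its underside, 10 mm above the table; axes as the wooden rack's.
- tag_green: green tag, 18 x 36 x 14 mm, fixed on the ledge of the wooden rack beside the pocket in which the jar with the green cap stands at the start (49 mm to the rack's -x side of that pocket's centre); it stays there and so records the first order. Origin: centre of its underside, 10 mm above the table; axes as the wooden rack's.
- tag_blue: blue tag, 18 x 36 x 14 mm, fixed on the ledge of the wooden rack beside the pocket in which the jar with the blue cap stands at the start (49 mm to the rack's -x side of that pocket's centre); it stays there and so records the first order. Origin: centre of its underside, 10 mm above the table; axes as the wooden rack's.

How it is judged:
By the outcome, as a careful person would: the job done as asked, in the order asked, and still so for the second after the job is handed in, with the robot touching nothing.
It also fails if it takes over 99 s, if anything falls off the work surface, if the arm or the gripper's body presses on something with over 40 N, if the wrist force passes 120 N, or if a joint passes its speed limit or range.

## Robot

A 7-joint arm with a two-finger parallel gripper is mounted at the origin on a cart in front of the work surface, level with it; the furniture and walls round the work are solid. World frame = base frame: x ahead of the robot, y to its left, z up, the work surface at z = 0. Lengths are in m, angles in rad, forces in N, time in s.
With the tool pointing down it reaches from about 0.4 to 0.85 m from the base axis. Payload 10.4 kg.
Tool frame: the origin (TCP) lies on the centre line of the jaws, within the pads' length; the fingertips stand 17 mm ahead of it and the grasp point (between the pads) lies 2 mm behind it; z points along the fingers, y is the line along which they close (so a half turn about z gives the same grasp; the last joint's range is limited). The gripper opens to 85 mm and grips with 20 to 120 N. Pads are 22 mm wide; open, the fingers measure 114 mm over their backs; the gripper's body (76 mm by 85 mm) begins 54 mm behind the grasp point. The pads swing forward as they close: fully open they stand 13 mm farther back than shut.
Start: joints at [1.294, 0.332, -0.065, 1.46, 0.022, 1.35, -0.088], TCP at [0.157, -0.605, 0.248] pointing down, gripper open.
Joint ranges: [-2.6, 2.6], [-0.5, 2.12], [-1.47, 1.34], [0.16, 2.42], [-1.27, 4.41], [0.06, 2.06], [-2.6, 2.6]. Speed limits (rad/s): [2.22, 2.22, 2.79, 2.79, 3.14, 3.14, 3.14].

## Interface

Orientations are given as a unit quaternion [x, y, z, w].
In Python, from workcell import get_obs, optics, job gives the robot as it stands. The module is installed in compiled form; this text tells all that it offers.
- The arm moves only by the tool send_rows, never from a script. Its argument "plan" is a list that holds one entry, the list of rows, each a list of 7 numbers: the turn, a rotation vector about the tool's x, y, z in units of 1.5 rad (1.0 is 1.5 rad), then the shift along the tool's x, y, z in units of 20 cm (1.0 is 20 cm), then the opening, from 0 (shut) to 1 (fully open). A call has 1 to 20 rows; each row shifts and turns the commanded pose from where the row before left it, along the tool's axes as they then stand; what a row does not reach is not made up. A row lasts 1/12 s, in which the tool goes at most 41.7 mm and 7.16 degrees, less where a joint would pass 70% of its speed; a pose out of reach is approached as far as the arm can. A call with a number of a shift or a turn outside -1 to 1 is refused whole. A call with a gripper value outside its range is refused whole. The fingers move at their own pace and stop on an object; "squeeze" is the grip in N (left out, the last holds). Time passes only in rows, so rows that do not move let the fingers close. It gives the time, the measured TCP pose, the force, the opening and the grip force at its end, in the units of the state.
- get_obs(): the state, without advancing time (a new reading comes with each control period).
- optics.camera(name): name is "scene" or "top" or "wrist"; returns the picture (420x560x3 uint8, red, green, blue); there is no depth.
- optics.get_calibration(name): a dict with "intrinsics" (3x3 intrinsics, pixels), "world_from_camera" (4x4, takes a point from camera to world coordinates); the wrist camera has in their place "T_tool_cam" (4x4, takes a point from camera to tool coordinates, whose origin is the TCP and whose axes are the flange's). Camera axes: x right, y up, looking along -z (the intrinsics and any distortion apply to the point x, -y, -z); pixel columns grow to the right and rows downward; lengths in m; the calibration is good to about 2 mm. A picture is of the moment at which its call begins: read the wrist's pose just before it. get_calibration takes no time and is no camera call.
- job.hand_in(): hands the job in; it is judged then, once.
The state is a dict: "clock": time; "joint_pos": joint angles; "joint_velocities": joint speeds; "tau": joint torques, N m; "position": TCP position; "ee_rot": TCP orientation; "ft_force": force on the tool from outside, world axes, zero at the start; "torque": the same for the moment, N m; "grip_width": opening from 0.0 (shut) to 1.0 (fully open); "grasp_force": force on a finger pad.
Only numpy, scipy, OpenCV 4.12 (cv2) and the standard library are available. Lean on these libraries where they do the work, as an engineer would, in place of code of your own. Each camera call takes 0.05 s, during which the arm holds its last target. There are 200 camera calls.

## Working session

There is one attempt and no reset: what is moved stays moved. The work goes in short steps, Python scripts to look and compute and a tool call to move; the robot and the scene stay as the last step left them, time stands still between calls to the robot, and variables do not carry over. Pictures are saved under pics/ and viewed, at most 14 in all, crops included, and the job is handed in when it is done.

Besides the shell and the picture viewer there is one more tool, called by a JSON object that holds its "fn" and its "kwargs". send_rows: Moves the arm, as the interface text tells. Its arguments: {"type":"object","properties":{"plan":{"type":"array"},"squeeze":{"type":"number"}},"required":["plan"]}

```bash
mkdir -p pics; python3 - <<'E'
from workcell import get_obs, optics
import cv2,numpy as np
np.set_printoptions(precision=4,suppress=True)
print(get_obs())
for n in ("scene","top","wrist"):
    cv2.imwrite(f"pics/{n}0.png",optics.camera(n)[:,:,::-1]); print(n,optics.get_calibration(n))
E
```

```text
{'clock': 0.0, 'joint_pos': array([ 1.2944,  0.3328, -0.0647,  1.461 ,  0.0216,  1.3499, -0.0885]), 'joint_velocities': array([-0.0003,  0.0001, -0.0021,  0.    , -0.0014, -0.0001,  0.0002]), 'tau': array([  0.    , -62.5442,   0.0493, -39.1606,   0.0163,   0.0098,
         0.0001]), 'position': array([ 0.1568, -0.6046,  0.2475]), 'ee_rot': array([ 0.992 ,  0.1266, -0.0001, -0.0007]), 'ft_force': array([ 0.1546, -0.1119,  0.051 ]), 'torque': array([-0.0404,  0.0063,  0.0259]), 'grasp_force': 0.0, 'grip_width': 1.0003367956193765}
scene {'intrinsics': array([[457.8433,   0.    , 281.7271],
       [  0.    , 457.8433, 203.5597],
       [  0.    ,   0.    ,   1.    ]]), 'world_from_camera': array([[-0.9003,  0.2627, -0.347 ,  0.1152],
       [-0.4347, -0.5008,  0.7485,  0.8969],
       [ 0.0229,  0.8248,  0.565 ,  0.7318],
       [ 0.    ,  0.    ,  0.    ,  1.    ]])}
top {'intrinsics': array([[520.3736,   0.    , 273.5094],
       [  0.    , 520.3736, 209.5705],
       [  0.    ,   0.    ,   1.    ]]), 'world_from_camera': array([[ 0.0028,  0.9826, -0.1855,  0.3598],
       [-0.9997, -0.0016, -0.0238, -0.0154],
       [-0.0236,  0.1855,  0.9824,  1.089 ],
       [ 0.    ,  0.    ,  0.    ,  1.    ]])}
wrist {'intrinsics': array([[308.2219,   0.    , 277.7108],
       [  0.    , 308.2219, 214.6812],
       [  0.    ,   0.    ,   1.    ]]), 'T_tool_cam': array([[ 0.    ,  0.9527,  0.304 ,  0.0778],
       [ 1.    ,  0.0001, -0.0004,  0.0006],
       [-0.0004,  0.304 , -0.9527, -0.1269],
       [ 0.    ,  0.    ,  0.    ,  1.    ]])}
```

View pics/scene0.png

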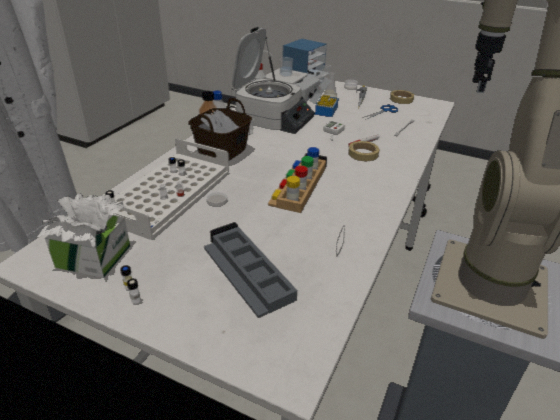

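View pics/top0.png

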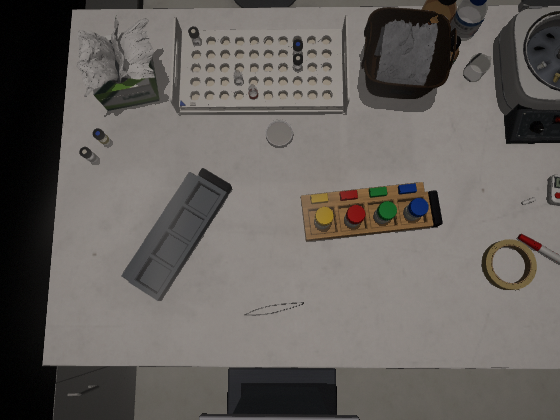

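Top view: wooden rack at (302–440, 183–240) with its black end on the right. From that end the order is blue, green, red, yellow, and the tags agree. Grey rack at (125–232, 170–298), black end upper right. Next: enlarged crops.

```bash
python3 - <<'E'
import cv2,numpy as np
def crop(n,x0,y0,w,h,s,o):
    im=cv2.imread(f"pics/{n}0.png")[y0:y0+h,x0:x0+w]
    im=cv2.resize(im,None,fx=s,fy=s,interpolation=cv2.INTER_CUBIC)
    im=cv2.convertScaleAbs(im,alpha=1.3,beta=20)
    for k in range(0,w,10):
        if (x0+k)%20==0: cv2.putText(im,str(x0+k),(k*s,10),0,.35,(0,0,255)); cv2.line(im,(k*s,0),(k*s,h*s),(200,200,0),1) 
    for k in range(0,h,10):
        if (y0+k)%20==0: cv2.putText(im,str(y0+k),(0,k*s),0,.35,(0,0,255)); cv2.line(im,(0,k*s),(w*s,k*s),(200,200,0),1)
    cv2.imwrite(f"pics/{o}.png",im)
crop("top",290,170,160,80,5,"tw"); crop("top",110,160,130,145,4,"tg")
crop("scene",260,140,80,75,8,"sw"); crop("scene",195,215,110,100,6,"sg")
E
```

```text
(no output)
```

View pics/tw.png

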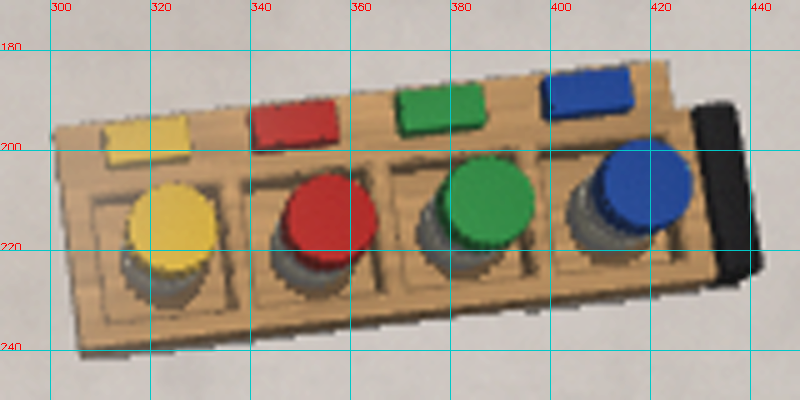

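View pics/tg.png

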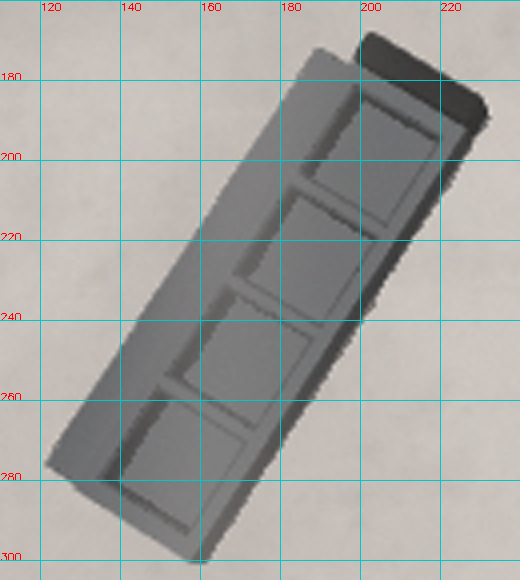

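View pics/sw.png

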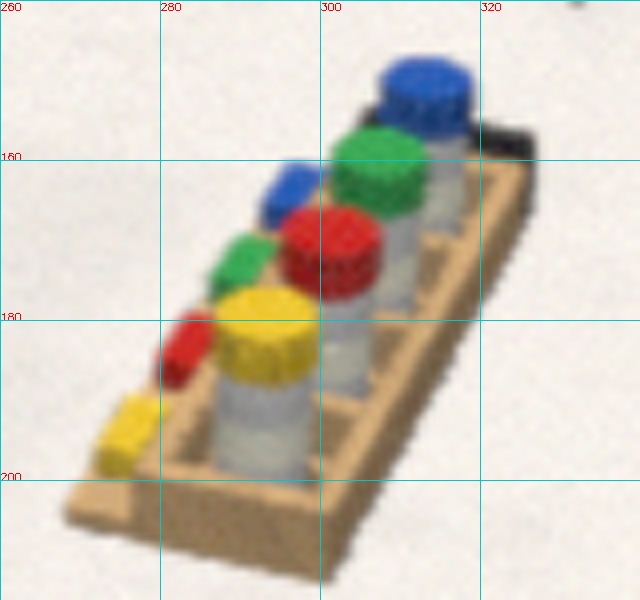

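View pics/sg.png

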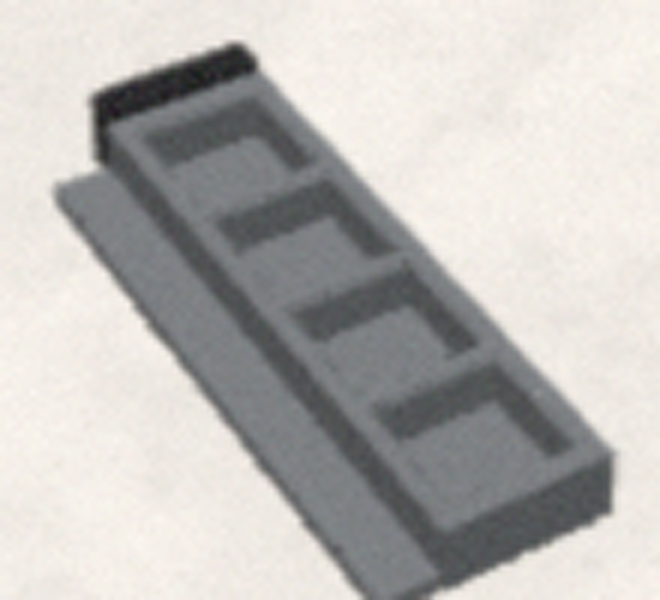

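Read off: cap centres, and rack corners in both views. Now fitting poses, with height left free.

```bash
cat > geo.py <<'E'
import numpy as np
from scipy.optimize import least_squares
from workcell import get_obs, optics
np.set_printoptions(precision=4,suppress=True)
C={n:optics.get_calibration(n) for n in ("top","scene")}
def proj(n,P,T=None):
    c=C[n]; T=c["world_from_camera"]; K=c["intrinsics"]
    q=(np.atleast_2d(P)-T[:3,3])@T[:3,:3]; q=q*[1,-1,-1]; p=q@K.T; return p[:,:2]/p[:,2:]
def tri(a,b):
    f=lambda P:np.r_[(proj("top",P)-a).ravel(),(proj("scene",P)-b).ravel()]
    r=least_squares(f,[.35,0,.08]); return r.x,r.fun
def w(loc,s):
    x,y,t,z=s; l=np.array(loc)/1000.; c,k=np.cos(t),np.sin(t)
    return np.c_[x+c*l[:,0]-k*l[:,1],y+k*l[:,0]+c*l[:,1],z+l[:,2]]
def fit(pt,ps,g):
    f=lambda s:np.r_[(proj("top",w([p[0] for p in pt],s))-[p[1] for p in pt]).ravel(),(proj("scene",w([p[0] for p in ps],s))-[p[1] for p in ps]).ravel()]
    r=least_squares(f,g,loss="soft_l1"); return r.x,f(r.x).reshape(-1,2)
E
cat > m.py <<'E'
from geo import *
J={"yellow":((324.4,215.4),(293.3,179.6)),"red":((356.2,213.8),(301.5,169.4)),"green":((387.6,210.4),(307.5,159.3)),"blue":((419,207.2),(313.3,150.6))}
for k,v in J.items():
    print(k,*tri(*v))
def m(L,s,o): return [(a,(np.array(b)/s+o)) for a,b in L]
wt=m([((-36,149,36),(735,103)),((36,149,36),(762,268)),((36,-131,30),(82,345)),((-62,-131,10),(53,128)),((-62,131,10),(667,62))],5,(290,170))
ws=m([((-62,-131,0),(65,520)),((36,-131,0),(330,582)),((36,-131,30),(322,512)),((-36,-131,30),(143,468)),((36,149,36),(535,135))],8,(260,140))
gt=m([((-62,131,10),(315,48)),((-62,-131,10),(47,463)),((-26,119,30),(362,92)),((26,119,30),(442,137)),((26,67,30),(388,228)),((-26,-67,30),(165,387)),((26,-67,30),(250,440)),((26,-119,30),(193,533)),((-26,-119,30),(108,475))],4,(110,160))
gs=m([((-62,131,10),(55,188)),((36,-131,30),(613,452)),((36,-131,0),(612,512)),((-36,-131,30),(440,530)),((-36,131,30),(105,122)),((36,131,30),(258,75)),((26,119,30),(255,100)),((26,67,30),(320,160))],6,(195,215))
for a,b,g,n in((wt,ws,(.35,-.15,3.3,0),"wood"),(gt,gs,(.35,.2,-.5,0),"grey")):
    s,r=fit(a,b,g); print(n,s,"rms",np.sqrt((r**2).mean()));print(r.round(1).tolist())
    for y in (93,31,-31,-93): print(y,w([(0,y,8)],s)[0], "r",np.hypot(*w([(0,y,8)],s)[0][:2]))
E
python3 m.py
```

```text
yellow [ 0.5396 -0.0912  0.0763] [-0.0529 -0.1626  0.2329  0.0503]
red [ 0.5427 -0.1539  0.0756] [-0.0346 -0.1081  0.1609  0.0332]
green [ 0.5496 -0.2155  0.0764] [-0.0851 -0.2698  0.417   0.0833]
blue [ 0.5563 -0.2778  0.0746] [-0.099  -0.318   0.5091  0.0982]
wood [ 0.5475 -0.1831  3.2494 -0.0009] rms 0.652992806868447
[[0.3, -0.6], [0.7, 0.7], [-0.3, 0.4], [-0.2, -0.6], [-0.1, -0.7], [-0.2, 0.7], [-0.1, 0.4], [1.4, 0.1], [-1.1, 0.2], [1.3, -0.6]]
93 [ 0.5575 -0.2755  0.0071] r 0.6218996110813334
31 [ 0.5509 -0.2139  0.0071] r 0.5909273582386364
-31 [ 0.5442 -0.1522  0.0071] r 0.5650833205525304
-93 [ 0.5375 -0.0906  0.0071] r 0.5450974001207984
grey [ 0.5054  0.2053 -2.1135 -0.0041] rms 0.7242132502389123
[[1.5, -1.1], [0.3, -0.3], [-0.8, -1.3], [0.0, -0.2], [0.2, -2.0], [-0.3, 0.4], [-0.5, 0.3], [-0.3, -0.9], [-0.2, 0.2], [-0.2, -0.1], [0.9, 0.3], [0.4, 0.2], [1.1, 0.6], [0.6, 1.0], [0.9, -0.4], [0.2, -0.8], [-0.3, 0.4]]
93 [0.585  0.1573 0.0039] r 0.6058138516478729
31 [0.5319 0.1893 0.0039] r 0.5646266163221182
-31 [0.4789 0.2213 0.0039] r 0.5275263110692187
-93 [0.4258 0.2533 0.0039] r 0.49543193466028357
```

Height check: cap tops triangulate to 75–76 mm (80 expected), and the rack bases to 0 and −4 mm (0 expected). Jars and pockets agree to about 3 mm. First move: turn the jaws to lie across the wooden rack (yaw 0.108, a −0.95 unit turn about tool z).

{"fn": "send_rows", "kwargs": {"plan": [[[0, 0, -0.06, 0, 0, 0, 1], [0, 0, -0.06, 0, 0, 0, 1], [0, 0, -0.06, 0, 0, 0, 1], [0, 0, -0.06, 0, 0, 0, 1], [0, 0, -0.06, 0, 0, 0, 1], [0, 0, -0.06, 0, 0, 0, 1], [0, 0, -0.06, 0, 0, 0, 1], [0, 0, -0.06, 0, 0, 0, 1], [0, 0, -0.06, 0, 0, 0, 1], [0, 0, -0.06, 0, 0, 0, 1], [0, 0, -0.06, 0, 0, 0, 1], [0, 0, -0.06, 0, 0, 0, 1], [0, 0, -0.06, 0, 0, 0, 1], [0, 0, -0.06, 0, 0, 0, 1], [0, 0, -0.06, 0, 0, 0, 1], [0, 0, -0.05, 0, 0, 0, 1], [0, 0, 0, 0, 0, 0, 1]]], "squeeze": 40}}

```text
clock: 1.57
position: [0.1568, -0.6049, 0.248]
ee_rot: [0.667, 0.745, 0.0, -0.0]
ft_force: [0.1, -0.2, 0.0]
grip_width: 1.002
grasp_force: 0.0
```

```bash
cat > go.py <<'E'
import sys
from geo import *
from scipy.spatial.transform import Rotation as R
def go(x,y,z,psi):
    o=get_obs(); Rc=R.from_quat(o["ee_rot"]); c,s=np.cos(psi),np.sin(psi)
    Rt=R.from_matrix(np.array([[-s,c,0],[c,s,0],[0,0,-1]]).T.reshape(3,3).T if 0 else np.column_stack([(-s,c,0),(c,s,0),(0,0,-1)]))
    d=np.array([x,y,z])-o["position"]
    print("turn",(Rc.inv()*Rt).as_rotvec()/1.5,"shift after",Rt.inv().apply(d)/.2,"before",Rc.inv().apply(d)/.2,"t",round(o["clock"],2),"F",o["ft_force"],"pos",o["position"],"w",o["grip_width"])
if __name__=="__main__": go(*map(float,sys.argv[1:]))
E
python3 go.py .557 -.277 .2 .108
```

```text
turn [-0.     -0.0004  0.0023] shift after [1.4141 2.166  0.2399] before [1.4065 2.1708 0.2406] t 1.57 F [ 0.0909 -0.223   0.0233] pos [ 0.1568 -0.6049  0.248 ] w 1.0022949280292537
```

{"fn": "send_rows", "kwargs": {"plan": [[[0, 0, 0, 0.07, 0.11, 0.01, 1], [0, 0, 0, 0.08, 0.12, 0.01, 1], [0, 0, 0, 0.08, 0.12, 0.01, 1], [0, 0, 0, 0.08, 0.12, 0.01, 1], [0, 0, 0, 0.08, 0.12, 0.01, 1], [0, 0, 0, 0.08, 0.12, 0.01, 1], [0, 0, 0, 0.08, 0.12, 0.01, 1], [0, 0, 0, 0.08, 0.12, 0.01, 1], [0, 0, 0, 0.08, 0.12, 0.01, 1], [0, 0, 0, 0.08, 0.12, 0.01, 1], [0, 0, 0, 0.08, 0.12, 0.01, 1], [0, 0, 0, 0.08, 0.12, 0.01, 1], [0, 0, 0, 0.08, 0.12, 0.02, 1], [0, 0, 0, 0.08, 0.12, 0.02, 1], [0, 0, 0, 0.08, 0.12, 0.02, 1], [0, 0, 0, 0.08, 0.12, 0.02, 1], [0, 0, 0, 0.08, 0.12, 0.02, 1], [0, 0, 0, 0.06, 0.14, 0.02, 1], [0, 0, 0, 0, 0, 0, 1]]]}}

```text
clock: 3.15
position: [0.5619, -0.2721, 0.1992]
ee_rot: [0.666, 0.746, 0.002, -0.001]
ft_force: [0.3, 0.5, -0.0]
grip_width: 1.001
grasp_force: 0.0
```

```bash
python3 go.py .557 -.277 .068 .108; python3 - <<'E'
from workcell import optics; import cv2
cv2.imwrite("pics/w1.png",optics.camera("wrist")[:,:,::-1])
E
```

```text
turn [ 0.001  -0.0022  0.0027] shift after [-0.0219 -0.0273  0.6561] before [-0.024  -0.0283  0.6559] t 3.15 F [ 0.3465  0.4663 -0.0188] pos [ 0.5619 -0.2721  0.1992] w 1.0005935862573
```

View pics/w1.png

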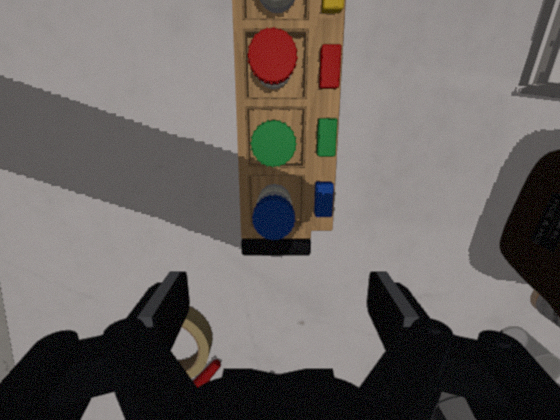

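The wrist view shows blue's cap at (274,217), green (274,144) and red (272,56), with the jaws square across the row. Cross-checking positions.

```bash
cat >> geo.py <<'E'
def wray(uv,z,o=None):
    from scipy.spatial.transform import Rotation as R
    o=o or get_obs(); c=optics.get_calibration("wrist"); M=np.eye(4); M[:3,:3]=R.from_quat(o["ee_rot"]).as_matrix(); M[:3,3]=o["position"]
    T=M@c["T_tool_cam"]; d=np.linalg.solve(c["intrinsics"],[*uv,1])*[1,-1,-1]; d=T[:3,:3]@d
    return T[:3,3]+d*(z-T[2,3])/d[2]
E
python3 - <<'E'
from geo import *
print(get_obs()["position"])
for p in((274,217),(274,144),(272,56)): print(wray(p,.08))
E
```

```text
[ 0.56   -0.2744  0.1994]
[ 0.5574 -0.2781  0.08  ]
[ 0.551  -0.2184  0.08  ]
[ 0.543  -0.1568  0.08  ]
```

{"fn": "send_rows", "kwargs": {"plan": [[[0, 0, 0, 0, 0, 0.05, 1], [0, 0, 0, 0, 0, 0.1, 1], [0, 0, 0, 0, 0, 0.1, 1], [0, 0, 0, 0, 0, 0.1, 1], [0, 0, 0, 0, 0, 0.05, 1], [0, 0, 0, 0, 0, 0, 1], [0, 0, 0, 0, 0, 0, 1]]]}}

```text
clock: 3.78
position: [0.5575, -0.2785, 0.1203]
ee_rot: [0.669, 0.744, -0.0, -0.0]
ft_force: [0.3, 0.3, 0.7]
grip_width: 0.996
grasp_force: 0.0
```

```bash
python3 go.py .557 -.278 .067 .108
```

```text
turn [-0.0004 -0.     -0.0011] shift after [ 0.0029 -0.002   0.2667] before [ 0.0029 -0.0018  0.2667] t 3.78 F [0.264  0.3022 0.6569] pos [ 0.5575 -0.2785  0.1203] w 0.9961935148134113
```

Well centred. Descend, then close.

{"fn": "send_rows", "kwargs": {"plan": [[[0, 0, 0, 0, 0, 0.06, 1], [0, 0, 0, 0, 0, 0.08, 1], [0, 0, 0, 0, 0, 0.08, 1], [0, 0, 0, 0, 0, 0.04, 1], [0, 0, 0, 0, 0, 0, 1], [0, 0, 0, 0, 0, 0, 1], [0, 0, 0, 0, 0, 0, 0.2], [0, 0, 0, 0, 0, 0, 0.2], [0, 0, 0, 0, 0, 0, 0.2], [0, 0, 0, 0, 0, 0, 0.2], [0, 0, 0, 0, 0, 0, 0.2], [0, 0, 0, 0, 0, 0, 0.2], [0, 0, 0, 0, 0, 0, 0.2], [0, 0, 0, 0, 0, 0, 0.2], [0, 0, 0, 0, 0, 0, 0.2]]]}}

```text
clock: 5.03
position: [0.5584, -0.2781, 0.069]
ee_rot: [0.668, 0.744, 0.0, 0.001]
ft_force: [-1.0, -0.2, 5.8]
grip_width: 0.405
grasp_force: 39.7
```

{"fn": "send_rows", "kwargs": {"plan": [[[0, 0, 0, 0, 0, -0.03, 0.2], [0, 0, 0, 0, 0, -0.06, 0.2], [0, 0, 0, 0, 0, -0.1, 0.2], [0, 0, 0, 0, 0, -0.1, 0.2], [0, 0, 0, 0, 0, -0.1, 0.2], [0, 0, 0, 0, 0, -0.1, 0.2], [0, 0, 0, 0, 0, -0.07, 0.2], [0, 0, 0, 0, 0, -0.04, 0.2], [0, 0, 0, 0, 0, 0, 0.2], [0, 0, 0, 0, 0, 0, 0.2]]]}}

```text
clock: 5.87
position: [0.5579, -0.2778, 0.1883]
ee_rot: [0.668, 0.744, -0.0, 0.0]
ft_force: [-0.5, -0.3, -1.2]
grip_width: 0.405
grasp_force: 40.0
```

```bash
python3 go.py .4258 .2533 .19 1.028; python3 - <<'E'
from workcell import *
o=get_obs();print(o["joint_pos"],o["grasp_force"])
E
```

```text
turn [ 0.      0.0002 -0.6133] shift after [ 1.9375  1.9327 -0.0083] before [ 2.7115 -0.3705 -0.0091] t 5.87 F [-0.4996 -0.3418 -1.1625] pos [ 0.5579 -0.2778  0.1883] w 0.4052515939839023
[ 0.79198449  0.41558277 -0.52288111  1.52220862  0.21350882  1.26069195
  0.34873131] 39.95238479459658
```

{"fn": "send_rows", "kwargs": {"plan": [[[0, 0, 0, 0.08, -0.01, 0, 0.2], [0, 0, 0, 0.12, -0.02, 0, 0.2], [0, 0, 0, 0.15, -0.02, 0, 0.2], [0, 0, 0, 0.15, -0.02, 0, 0.2], [0, 0, 0, 0.15, -0.02, 0, 0.2], [0, 0, 0, 0.15, -0.02, 0, 0.2], [0, 0, 0, 0.15, -0.02, 0, 0.2], [0, 0, 0, 0.15, -0.02, 0, 0.2], [0, 0, 0, 0.15, -0.02, 0, 0.2], [0, 0, 0, 0.15, -0.02, 0, 0.2], [0, 0, 0, 0.15, -0.02, 0, 0.2], [0, 0, 0, 0.15, -0.02, 0, 0.2], [0, 0, 0, 0.15, -0.02, 0, 0.2], [0, 0, 0, 0.15, -0.02, 0, 0.2], [0, 0, 0, 0.15, -0.02, 0, 0.2], [0, 0, 0, 0.15, -0.02, 0, 0.2], [0, 0, 0, 0.15, -0.02, 0, 0.2], [0, 0, 0, 0.15, -0.02, 0, 0.2], [0, 0, 0, 0.07, -0.02, 0, 0.2], [0, 0, 0, 0.04, -0.02, 0, 0.2]]]}}

```text
clock: 7.53
position: [0.4205, 0.2546, 0.1874]
ee_rot: [0.667, 0.745, -0.0, -0.001]
ft_force: [-0.2, 0.2, -0.5]
grip_width: 0.405
grasp_force: 40.0
```

{"fn": "send_rows", "kwargs": {"plan": [[[0, 0, -0.05, 0, 0, 0, 0.2], [0, 0, -0.06, 0, 0, 0, 0.2], [0, 0, -0.06, 0, 0, 0, 0.2], [0, 0, -0.06, 0, 0, 0, 0.2], [0, 0, -0.06, 0, 0, 0, 0.2], [0, 0, -0.06, 0, 0, 0, 0.2], [0, 0, -0.06, 0, 0, 0, 0.2], [0, 0, -0.06, 0, 0, 0, 0.2], [0, 0, -0.06, 0, 0, 0, 0.2], [0, 0, -0.05, 0, 0, 0, 0.2], [0, 0, -0.03, 0, 0, 0, 0.2], [0, 0, 0, 0, 0, 0, 0.2], [0, 0, 0, 0, 0, 0, 0.2]]]}}

```text
clock: 8.62
position: [0.422, 0.2517, 0.1877]
ee_rot: [0.272, 0.962, -0.0, -0.0]
ft_force: [1.2, -0.4, -0.9]
grip_width: 0.403
grasp_force: 40.0
```

```bash
python3 go.py .4258 .2533 .1 1.028; python3 - <<'E'
from workcell import *; import cv2
o=get_obs();print(o["joint_pos"],o["grasp_force"])
cv2.imwrite("pics/w2.png",optics.camera("wrist")[:,:,::-1])
E
```

```text
turn [-0.0007 -0.0003 -0.0051] shift after [-0.0122  0.0167  0.4384] before [-0.0123  0.0173  0.4384] t 8.62 F [ 1.1822 -0.4484 -0.8668] pos [0.422  0.2517 0.1877] w 0.4027551600073626
[ 0.32432299  0.21126764 -1.0405601   1.84277381  0.19533955  1.19849576
  0.24193498] 39.98613285482861
```

View pics/w2.png

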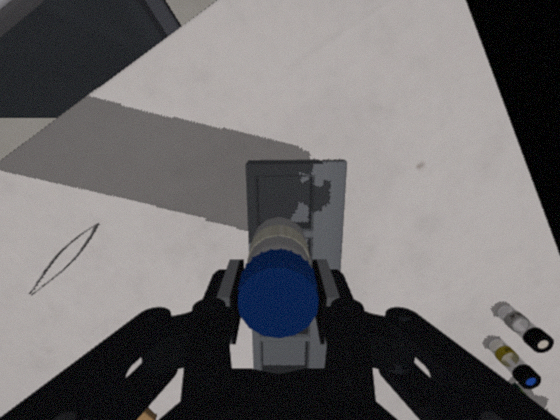

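Blue is held upright. Grey rack end corners are at about (247,161) and (314,161), with the ledge corner at (346,160). Checking these against the fitted rack.

```bash
python3 - <<'E'
from geo import *
s=(.5054,.2053,-2.1135,0)
for p,l in(((247,161),(36,-131,30)),((314,161),(-36,-131,30)),((346,160),(-62,-131,10)),((258,177),(26,-119,30)),((306,177),(-26,-119,30))):
    a=wray(p,l[2]/1000); b=w([l],s)[0]; print(l,a,b,"local diff mm",1000*np.array([[np.cos(s[2]),np.sin(s[2])],[-np.sin(s[2]),np.cos(s[2])]])@(a-b)[:2])
E
```

```text
(36, -131, 30) [0.3744 0.2472 0.03  ] [0.3746 0.2421 0.03  ] local diff mm [-4.2335 -2.8749]
(-36, -131, 30) [0.4065 0.2997 0.03  ] [0.4118 0.3038 0.03  ] local diff mm [ 6.2197 -2.4086]
(-62, -131, 10) [0.4257 0.3275 0.01  ] [0.4252 0.326  0.01  ] local diff mm [-1.4704 -0.3821]
(26, -119, 30) [0.3921 0.2478 0.03  ] [0.3901 0.2445 0.03  ] local diff mm [-3.9367  0.0497]
(-26, -119, 30) [0.4156 0.286  0.03  ] [0.4169 0.289  0.03  ] local diff mm [3.2674 0.3865]
```

{"fn": "send_rows", "kwargs": {"plan": [[[0, 0, -0.005, -0.01, 0.02, 0.03, 0.2], [0, 0, 0, 0, 0, 0.07, 0.2], [0, 0, 0, 0, 0, 0.1, 0.2], [0, 0, 0, 0, 0, 0.1, 0.2], [0, 0, 0, 0, 0, 0.1, 0.2], [0, 0, 0, 0, 0, 0.08, 0.2], [0, 0, 0, 0, 0, 0.05, 0.2], [0, 0, 0, 0, 0, 0.02, 0.2], [0, 0, 0, 0, 0, 0, 0.2], [0, 0, 0, 0, 0, 0, 0.2]]]}}

```text
clock: 9.5
position: [0.4261, 0.2553, 0.0788]
ee_rot: [0.267, 0.964, 0.0, 0.0]
ft_force: [0.1, 0.6, -0.8]
grip_width: 0.403
grasp_force: 40.0
```

```bash
python3 go.py .425 .254 .068 1.028
```

```text
turn [0.0004 0.0001 0.0017] shift after [ 0.0015 -0.0085  0.0538] before [ 0.0015 -0.0085  0.0538] t 9.5 F [ 0.1122  0.5751 -0.8496] pos [0.4261 0.2553 0.0788] w 0.4031605545676705
```

Creep down to about 69 mm and read the force.

{"fn": "send_rows", "kwargs": {"plan": [[[0, 0, 0, 0, -0.005, 0.01, 0.2], [0, 0, 0, 0, 0, 0.01, 0.2], [0, 0, 0, 0, 0, 0.01, 0.2], [0, 0, 0, 0, 0, 0.01, 0.2], [0, 0, 0, 0, 0, 0.005, 0.2], [0, 0, 0, 0, 0, 0, 0.2], [0, 0, 0, 0, 0, 0, 0.2]]]}}

```text
clock: 10.08
position: [0.4253, 0.2541, 0.0693]
ee_rot: [0.267, 0.964, -0.0, 0.0]
ft_force: [-0.4, 0.4, -0.7]
grip_width: 0.413
grasp_force: 40.0
```

{"fn": "send_rows", "kwargs": {"plan": [[[0, 0, 0, 0, 0, 0.005, 0.2], [0, 0, 0, 0, 0, 0.005, 0.2], [0, 0, 0, 0, 0, 0, 0.2], [0, 0, 0, 0, 0, 0, 0.2]]]}}

```text
clock: 10.42
position: [0.4259, 0.2545, 0.0688]
ee_rot: [0.267, 0.964, -0.0, 0.001]
ft_force: [-5.2, -3.8, 20.5]
grip_width: 0.405
grasp_force: 41.7
```

{"fn": "send_rows", "kwargs": {"plan": [[[0, 0, 0, 0, 0, -0.005, 0.2], [0, 0, 0, 0, 0, -0.002, 0.2], [0, 0, 0, 0, 0, 0, 0.2]]]}}

```text
clock: 10.67
position: [0.4256, 0.2542, 0.069]
ee_rot: [0.267, 0.964, 0.0, 0.0]
ft_force: [-0.1, -0.5, 4.9]
grip_width: 0.407
grasp_force: 40.4
```

Resting on the floor with about 5 N. Open, then rise.

{"fn": "send_rows", "kwargs": {"plan": [[[0, 0, 0, 0, 0, 0, 0.5], [0, 0, 0, 0, 0, 0, 0.6], [0, 0, 0, 0, 0, 0, 1], [0, 0, 0, 0, 0, 0, 1], [0, 0, 0, 0, 0, 0, 1], [0, 0, 0, 0, 0, 0, 1], [0, 0, 0, 0, 0, 0, 1], [0, 0, 0, 0, 0, -0.05, 1], [0, 0, 0, 0, 0, -0.1, 1], [0, 0, 0, 0, 0, -0.15, 1], [0, 0, 0, 0, 0, -0.15, 1], [0, 0, 0, 0, 0, -0.1, 1], [0, 0, 0, 0, 0, -0.05, 1], [0, 0, 0, 0, 0, 0, 1]]]}}

```text
clock: 11.83
position: [0.4262, 0.2547, 0.1909]
ee_rot: [0.267, 0.964, 0.001, 0.002]
ft_force: [-0.3, 0.3, 0.5]
grip_width: 1.0
grasp_force: 0.0
```

```bash
python3 go.py .551 -.2165 .19 .108; python3 - <<'E'
from workcell import *; import cv2
o=get_obs();print(o["joint_pos"],o["grasp_force"])
cv2.imwrite("pics/s3.png",cv2.resize(optics.camera("scene")[140:320,150:390,::-1],None,fx=3,fy=3,interpolation=cv2.INTER_CUBIC))
E
```

```text
turn [0.0024 0.0009 0.6149] shift after [-2.4094  0.3663  0.0046] before [-1.7471 -1.6991  0.0052] t 11.83 F [-0.2506  0.2585  0.4943] pos [0.4262 0.2547 0.1909] w 0.999992503009555
[ 0.32314471  0.22050516 -1.04629853  1.8300624   0.20621517  1.20374523
  0.24355799] 0.0
```

View pics/s3.png

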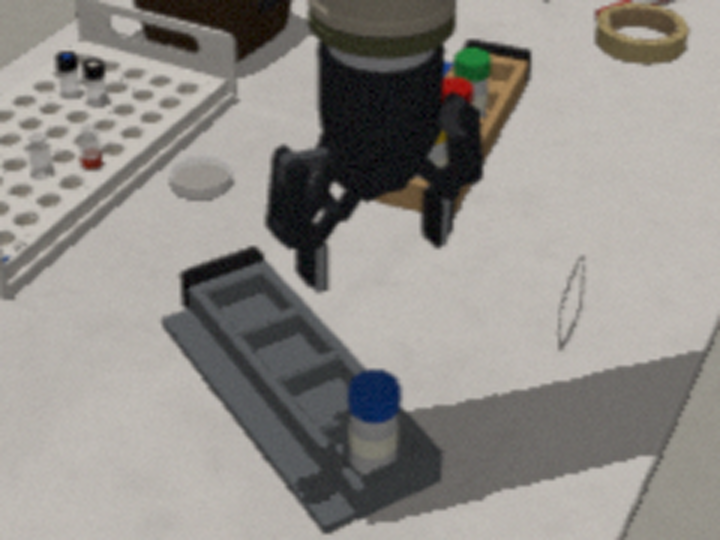

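Blue stands upright in the farthest pocket, crop (373,430). Now green: turn back, then go to (0.5505, −0.217).

{"fn": "send_rows", "kwargs": {"plan": [[[0, 0, 0.05, 0, 0, 0, 1], [0, 0, 0.06, 0, 0, 0, 1], [0, 0, 0.06, 0, 0, 0, 1], [0, 0, 0.06, 0, 0, 0, 1], [0, 0, 0.06, 0, 0, 0, 1], [0, 0, 0.06, 0, 0, 0, 1], [0, 0, 0.06, 0, 0, 0, 1], [0, 0, 0.06, 0, 0, 0, 1], [0, 0, 0.06, 0, 0, 0, 1], [0, 0, 0.05, 0, 0, 0, 1], [0, 0, 0.035, 0, 0, 0, 1], [0, 0, 0, 0, 0, 0, 1]]]}}

```text
clock: 12.88
position: [0.4246, 0.2536, 0.187]
ee_rot: [0.669, 0.743, -0.001, -0.001]
ft_force: [-0.2, 0.0, -0.1]
grip_width: 1.003
grasp_force: 0.0
```

{"fn": "send_rows", "kwargs": {"plan": [[[0, 0, 0, -0.08, 0.01, 0, 1], [0, 0, 0, -0.12, 0.02, 0, 1], [0, 0, 0, -0.15, 0.02, 0, 1], [0, 0, 0, -0.15, 0.02, 0, 1], [0, 0, 0, -0.15, 0.02, 0, 1], [0, 0, 0, -0.15, 0.02, 0, 1], [0, 0, 0, -0.15, 0.02, 0, 1], [0, 0, 0, -0.15, 0.02, 0, 1], [0, 0, 0, -0.15, 0.02, 0, 1], [0, 0, 0, -0.15, 0.02, 0, 1], [0, 0, 0, -0.15, 0.02, 0, 1], [0, 0, 0, -0.15, 0.02, 0, 1], [0, 0, 0, -0.15, 0.02, 0, 1], [0, 0, 0, -0.15, 0.02, 0, 1], [0, 0, 0, -0.15, 0.02, 0, 1], [0, 0, 0, -0.15, 0.02, 0, 1], [0, 0, 0, -0.07, 0.03, 0, 1], [0, 0, 0, -0.04, 0.03, 0, 1], [0, 0, 0, 0, 0, 0, 1], [0, 0, 0, 0, 0, 0, 1]]]}}

```text
clock: 14.55
position: [0.5508, -0.2157, 0.1878]
ee_rot: [0.667, 0.745, 0.0, -0.001]
ft_force: [0.6, 0.6, -0.4]
grip_width: 1.001
grasp_force: 0.0
```

```bash
python3 go.py .5505 -.217 .067 .108; python3 -c "
from workcell import *
print(get_obs()['joint_pos'])"
```

```text
turn [-0.0007 -0.001   0.0014] shift after [-0.0063 -0.0023  0.6039] before [-0.0072 -0.0017  0.6039] t 14.55 F [ 0.5588  0.578  -0.446 ] pos [ 0.5508 -0.2157  0.1878] w 1.0012295393889508
[ 0.74910888  0.35380146 -0.55752324  1.60745425  0.19399759  1.23778752
  0.26553063]
```

Positioning is within 2 mm. Descend, grip and lift in one call.

{"fn": "send_rows", "kwargs": {"plan": [[[0, 0, 0, -0.006, 0, 0.05, 1], [0, 0, 0, 0, 0, 0.1, 1], [0, 0, 0, 0, 0, 0.12, 1], [0, 0, 0, 0, 0, 0.12, 1], [0, 0, 0, 0, 0, 0.1, 1], [0, 0, 0, 0, 0, 0.08, 1], [0, 0, 0, 0, 0, 0.03, 1], [0, 0, 0, 0, 0, 0, 1], [0, 0, 0, 0, 0, 0, 0.2], [0, 0, 0, 0, 0, 0, 0.2], [0, 0, 0, 0, 0, 0, 0.2], [0, 0, 0, 0, 0, 0, 0.2], [0, 0, 0, 0, 0, 0, 0.2], [0, 0, 0, 0, 0, 0, 0.2], [0, 0, 0, 0, 0, 0, 0.2], [0, 0, 0, 0, 0, 0, 0.2], [0, 0, 0, 0, 0, 0, 0.2]]]}}

```text
clock: 15.97
position: [0.5516, -0.2186, 0.0698]
ee_rot: [0.668, 0.744, 0.0, 0.001]
ft_force: [-0.6, 0.4, 6.9]
grip_width: 0.407
grasp_force: 39.5
```

{"fn": "send_rows", "kwargs": {"plan": [[[0, 0, 0, 0, 0, -0.03, 0.2], [0, 0, 0, 0, 0, -0.06, 0.2], [0, 0, 0, 0, 0, -0.1, 0.2], [0, 0, 0, 0, 0, -0.1, 0.2], [0, 0, 0, 0, 0, -0.1, 0.2], [0, 0, 0, 0, 0, -0.1, 0.2], [0, 0, 0, 0, 0, -0.07, 0.2], [0, 0, 0, 0, 0, -0.04, 0.2], [0, 0, 0, 0, 0, 0, 0.2], [0, 0, 0, 0, 0, 0, 0.2]]]}}

```text
clock: 16.8
position: [0.5509, -0.2183, 0.1888]
ee_rot: [0.668, 0.744, -0.0, 0.0]
ft_force: [-0.3, -0.3, -0.7]
grip_width: 0.401
grasp_force: 39.9
```

```bash
python3 go.py .4785 .222 .19 1.028
```

```text
turn [ 0.      0.0002 -0.6134] shift after [ 1.4472  1.6982 -0.0061] before [ 2.2278 -0.1227 -0.0068] t 16.8 F [-0.2979 -0.2882 -0.7311] pos [ 0.5509 -0.2183  0.1888] w 0.4014565289519457
```

{"fn": "send_rows", "kwargs": {"plan": [[[0, 0, 0, 0.08, 0, 0, 0.2], [0, 0, 0, 0.12, 0, 0, 0.2], [0, 0, 0, 0.14, -0.01, 0, 0.2], [0, 0, 0, 0.14, -0.01, 0, 0.2], [0, 0, 0, 0.14, -0.01, 0, 0.2], [0, 0, 0, 0.14, -0.01, 0, 0.2], [0, 0, 0, 0.14, -0.01, 0, 0.2], [0, 0, 0, 0.14, -0.01, 0, 0.2], [0, 0, 0, 0.14, -0.01, 0, 0.2], [0, 0, 0, 0.14, -0.01, 0, 0.2], [0, 0, 0, 0.14, -0.01, 0, 0.2], [0, 0, 0, 0.14, -0.01, 0, 0.2], [0, 0, 0, 0.14, -0.01, 0, 0.2], [0, 0, 0, 0.14, -0.01, 0, 0.2], [0, 0, 0, 0.14, 0, 0, 0.2], [0, 0, 0, 0.12, 0, 0, 0.2], [0, 0, 0, 0.06, 0, 0, 0.2], [0, 0, 0, 0.03, 0, 0, 0.2], [0, 0, 0, 0, 0, 0, 0.2]]]}}

```text
clock: 18.38
position: [0.4778, 0.2239, 0.1879]
ee_rot: [0.667, 0.745, -0.0, -0.001]
ft_force: [-0.4, 0.3, -0.5]
grip_width: 0.403
grasp_force: 40.0
```

{"fn": "send_rows", "kwargs": {"plan": [[[0, 0, -0.05, 0, 0, 0, 0.2], [0, 0, -0.06, 0, 0, 0, 0.2], [0, 0, -0.06, 0, 0, 0, 0.2], [0, 0, -0.06, 0, 0, 0, 0.2], [0, 0, -0.06, 0, 0, 0, 0.2], [0, 0, -0.06, 0, 0, 0, 0.2], [0, 0, -0.06, 0, 0, 0, 0.2], [0, 0, -0.06, 0, 0, 0, 0.2], [0, 0, -0.06, 0, 0, 0, 0.2], [0, 0, -0.05, 0, 0, 0, 0.2], [0, 0, -0.035, 0, 0, 0, 0.2], [0, 0, 0, 0, 0, 0, 0.2], [0, 0, 0, 0, 0, 0, 0.2]]]}}

```text
clock: 19.47
position: [0.4791, 0.2213, 0.1882]
ee_rot: [0.268, 0.963, -0.0, -0.0]
ft_force: [-0.8, 0.1, -0.2]
grip_width: 0.404
grasp_force: 40.0
```

```bash
python3 go.py .4785 .222 .078 1.028
```

```text
turn [-0.0006 -0.0001 -0.0005] shift after [0.0043 0.0014 0.5512] before [0.0043 0.0019 0.5512] t 19.47 F [-0.7591  0.0955 -0.1798] pos [0.4791 0.2213 0.1882] w 0.40428867188105305
```

{"fn": "send_rows", "kwargs": {"plan": [[[0, 0, 0, 0, 0, 0.04, 0.2], [0, 0, 0, 0, 0, 0.08, 0.2], [0, 0, 0, 0, 0, 0.1, 0.2], [0, 0, 0, 0, 0, 0.1, 0.2], [0, 0, 0, 0, 0, 0.1, 0.2], [0, 0, 0, 0, 0, 0.08, 0.2], [0, 0, 0, 0, 0, 0.04, 0.2], [0, 0, 0, 0, 0, 0.02, 0.2], [0, 0, 0, 0, 0, 0.01, 0.2], [0, 0, 0, 0, 0, 0.01, 0.2], [0, 0, 0, 0, 0, 0, 0.2], [0, 0, 0, 0, 0, 0, 0.2]]]}}

```text
clock: 20.47
position: [0.4794, 0.2226, 0.0733]
ee_rot: [0.267, 0.964, 0.0, 0.0]
ft_force: [0.9, -0.1, -0.8]
grip_width: 0.404
grasp_force: 40.0
```

{"fn": "send_rows", "kwargs": {"plan": [[[0, 0, 0, 0, 0, 0.004, 0.2], [0, 0, 0, 0, 0, 0.004, 0.2], [0, 0, 0, 0, 0, 0, 0.2], [0, 0, 0, 0, 0, 0, 0.2]]]}}

```text
clock: 20.8
position: [0.4791, 0.2225, 0.0712]
ee_rot: [0.267, 0.964, -0.0, 0.0]
ft_force: [-0.8, 0.0, -0.5]
grip_width: 0.409
grasp_force: 40.0
```

{"fn": "send_rows", "kwargs": {"plan": [[[0, 0, 0, 0, 0, 0.004, 0.2], [0, 0, 0, 0, 0, 0.003, 0.2], [0, 0, 0, 0, 0, 0, 0.2], [0, 0, 0, 0, 0, 0, 0.2]]]}}

```text
clock: 21.13
position: [0.4792, 0.2225, 0.0699]
ee_rot: [0.267, 0.964, -0.0, 0.0]
ft_force: [-1.3, -0.2, 1.3]
grip_width: 0.4
grasp_force: 40.1
```

In contact at about 2 N. Release and rise.

{"fn": "send_rows", "kwargs": {"plan": [[[0, 0, 0, 0, 0, 0, 0.5], [0, 0, 0, 0, 0, 0, 0.6], [0, 0, 0, 0, 0, 0, 1], [0, 0, 0, 0, 0, 0, 1], [0, 0, 0, 0, 0, 0, 1], [0, 0, 0, 0, 0, 0, 1], [0, 0, 0, 0, 0, 0, 1], [0, 0, 0, 0, 0, -0.05, 1], [0, 0, 0, 0, 0, -0.1, 1], [0, 0, 0, 0, 0, -0.15, 1], [0, 0, 0, 0, 0, -0.15, 1], [0, 0, 0, 0, 0, -0.1, 1], [0, 0, 0, 0, 0, -0.05, 1], [0, 0, 0, 0, 0, 0, 1]]]}}

```text
clock: 22.3
position: [0.48, 0.2231, 0.1921]
ee_rot: [0.267, 0.964, 0.001, 0.002]
ft_force: [0.5, -0.1, -0.1]
grip_width: 0.999
grasp_force: 0.0
```

{"fn": "send_rows", "kwargs": {"plan": [[[0, 0, 0.05, 0, 0, 0, 1], [0, 0, 0.06, 0, 0, 0, 1], [0, 0, 0.06, 0, 0, 0, 1], [0, 0, 0.06, 0, 0, 0, 1], [0, 0, 0.06, 0, 0, 0, 1], [0, 0, 0.06, 0, 0, 0, 1], [0, 0, 0.06, 0, 0, 0, 1], [0, 0, 0.06, 0, 0, 0, 1], [0, 0, 0.06, 0, 0, 0, 1], [0, 0, 0.05, 0, 0, 0, 1], [0, 0, 0.035, 0, 0, 0, 1], [0, 0, 0, 0, 0, 0, 1]]]}}

```text
clock: 23.3
position: [0.4784, 0.2221, 0.1882]
ee_rot: [0.669, 0.743, -0.001, -0.0]
ft_force: [-0.0, -0.0, 0.3]
grip_width: 0.999
grasp_force: 0.0
```

```bash
python3 go.py .543 -.155 .19 .108
```

```text
turn [-0.0014  0.0005 -0.0016] shift after [-1.9093  0.1178 -0.009 ] before [-1.909   0.1223 -0.008 ] t 23.3 F [-0.049  -0.0279  0.2867] pos [0.4784 0.2221 0.1882] w 0.999097536254987
```

{"fn": "send_rows", "kwargs": {"plan": [[[0, 0, 0, -0.08, 0, 0, 1], [0, 0, 0, -0.12, 0.01, 0, 1], [0, 0, 0, -0.14, 0.01, 0, 1], [0, 0, 0, -0.14, 0.01, 0, 1], [0, 0, 0, -0.14, 0.01, 0, 1], [0, 0, 0, -0.14, 0.01, 0, 1], [0, 0, 0, -0.14, 0.01, 0, 1], [0, 0, 0, -0.14, 0.01, 0, 1], [0, 0, 0, -0.14, 0.01, 0, 1], [0, 0, 0, -0.14, 0.01, 0, 1], [0, 0, 0, -0.14, 0.01, 0, 1], [0, 0, 0, -0.14, 0.01, 0, 1], [0, 0, 0, -0.13, 0.01, 0, 1], [0, 0, 0, -0.1, 0, 0, 1], [0, 0, 0, -0.05, 0, 0, 1], [0, 0, 0, -0.03, 0, 0, 1], [0, 0, 0, 0, 0, 0, 1], [0, 0, 0, 0, 0, 0, 1], [0, 0, 0, 0, 0, 0, 1]]]}}

```text
clock: 24.88
position: [0.5442, -0.153, 0.1897]
ee_rot: [0.667, 0.745, 0.0, -0.0]
ft_force: [-0.3, -0.4, 0.0]
grip_width: 1.001
grasp_force: 0.0
```

```bash
python3 go.py .543 -.155 .067 .108
```

```text
turn [ 0.0001 -0.0002  0.0016] shift after [-0.0095 -0.0069  0.6136] before [-0.0097 -0.007   0.6136] t 24.88 F [-0.2995 -0.4264  0.0022] pos [ 0.5442 -0.153   0.1897] w 1.0005615486614625
```

{"fn": "send_rows", "kwargs": {"plan": [[[0, 0, 0, -0.006, -0.005, 0.06, 1], [0, 0, 0, 0, 0, 0.1, 1], [0, 0, 0, 0, 0, 0.12, 1], [0, 0, 0, 0, 0, 0.12, 1], [0, 0, 0, 0, 0, 0.1, 1], [0, 0, 0, 0, 0, 0.08, 1], [0, 0, 0, 0, 0, 0.03, 1], [0, 0, 0, 0, 0, 0, 1], [0, 0, 0, 0, 0, 0, 0.2], [0, 0, 0, 0, 0, 0, 0.2], [0, 0, 0, 0, 0, 0, 0.2], [0, 0, 0, 0, 0, 0, 0.2], [0, 0, 0, 0, 0, 0, 0.2], [0, 0, 0, 0, 0, 0, 0.2], [0, 0, 0, 0, 0, 0, 0.2], [0, 0, 0, 0, 0, 0, 0.2], [0, 0, 0, 0, 0, 0, 0.2]]]}}

```text
clock: 26.3
position: [0.5439, -0.1562, 0.0687]
ee_rot: [0.668, 0.744, 0.0, 0.001]
ft_force: [0.2, 0.6, 5.9]
grip_width: 0.406
grasp_force: 39.6
```

{"fn": "send_rows", "kwargs": {"plan": [[[0, 0, 0, 0, 0, -0.03, 0.2], [0, 0, 0, 0, 0, -0.06, 0.2], [0, 0, 0, 0, 0, -0.1, 0.2], [0, 0, 0, 0, 0, -0.1, 0.2], [0, 0, 0, 0, 0, -0.1, 0.2], [0, 0, 0, 0, 0, -0.1, 0.2], [0, 0, 0, 0, 0, -0.07, 0.2], [0, 0, 0, 0, 0, -0.04, 0.2], [0, 0, 0, 0, 0, 0, 0.2], [0, 0, 0, 0, 0, 0, 0.2]]]}}

```text
clock: 27.13
position: [0.5431, -0.156, 0.1878]
ee_rot: [0.668, 0.744, -0.0, 0.0]
ft_force: [-0.4, -0.6, -1.4]
grip_width: 0.403
grasp_force: 39.9
```

```bash
python3 go.py .5315 .190 .19 1.028
```

```text
turn [ 0.      0.0003 -0.6134] shift after [ 0.9435  1.4514 -0.0111] before [ 1.7263  0.1285 -0.0117] t 27.13 F [-0.3588 -0.5615 -1.3545] pos [ 0.5431 -0.156   0.1878] w 0.4033119866537189
```

{"fn": "send_rows", "kwargs": {"plan": [[[0, 0, 0, 0.08, 0, 0, 0.2], [0, 0, 0, 0.12, 0.01, 0, 0.2], [0, 0, 0, 0.14, 0.01, 0, 0.2], [0, 0, 0, 0.14, 0.01, 0, 0.2], [0, 0, 0, 0.14, 0.01, 0, 0.2], [0, 0, 0, 0.14, 0.01, 0, 0.2], [0, 0, 0, 0.14, 0.01, 0, 0.2], [0, 0, 0, 0.14, 0.01, 0, 0.2], [0, 0, 0, 0.14, 0.01, 0, 0.2], [0, 0, 0, 0.14, 0.01, 0, 0.2], [0, 0, 0, 0.14, 0.01, 0, 0.2], [0, 0, 0, 0.12, 0.01, 0, 0.2], [0, 0, 0, 0.08, 0.01, 0, 0.2], [0, 0, 0, 0.05, 0.01, 0, 0.2], [0, 0, 0, 0.02, 0, 0, 0.2], [0, 0, 0, 0, 0, 0, 0.2]]]}}

```text
clock: 28.47
position: [0.5314, 0.191, 0.1869]
ee_rot: [0.668, 0.745, -0.0, -0.0]
ft_force: [0.5, -0.1, -0.5]
grip_width: 0.405
grasp_force: 39.9
```

{"fn": "send_rows", "kwargs": {"plan": [[[0, 0, -0.05, 0, 0, 0, 0.2], [0, 0, -0.06, 0, 0, 0, 0.2], [0, 0, -0.06, 0, 0, 0, 0.2], [0, 0, -0.06, 0, 0, 0, 0.2], [0, 0, -0.06, 0, 0, 0, 0.2], [0, 0, -0.06, 0, 0, 0, 0.2], [0, 0, -0.06, 0, 0, 0, 0.2], [0, 0, -0.06, 0, 0, 0, 0.2], [0, 0, -0.06, 0, 0, 0, 0.2], [0, 0, -0.05, 0, 0, 0, 0.2], [0, 0, -0.035, 0, 0, 0, 0.2], [0, 0, 0, 0, 0, 0, 0.2], [0, 0, 0, 0, 0, 0, 0.2]]]}}

```text
clock: 29.55
position: [0.532, 0.1893, 0.1874]
ee_rot: [0.269, 0.963, -0.0, -0.0]
ft_force: [-0.8, 0.1, -0.8]
grip_width: 0.403
grasp_force: 39.9
```

```bash
python3 go.py .5315 .190 .073 1.028; python3 - <<'E'
from workcell import *; import cv2
o=get_obs();print(o["joint_pos"])
cv2.imwrite("pics/s4.png",cv2.resize(optics.camera("scene")[140:320,150:390,::-1],None,fx=3,fy=3,interpolation=cv2.INTER_CUBIC))
E
```

```text
turn [-0.0006  0.     -0.0008] shift after [0.004  0.0016 0.5718] before [0.004  0.0021 0.5718] t 29.55 F [-0.7696  0.1356 -0.8227] pos [0.532  0.1893 0.1874] w 0.40267634980202854
[ 0.34067932  0.38832812 -0.93470264  1.66584576  0.32666647  1.25452118
  0.36496117]
```

View pics/s4.png

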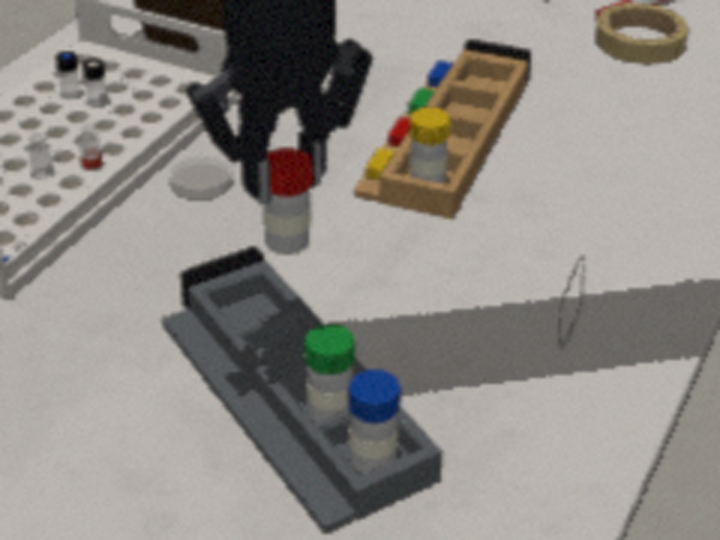

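Blue (373,420) and green (329,370) are standing; red is held above its pocket. Lower.

{"fn": "send_rows", "kwargs": {"plan": [[[0, 0, 0, 0, 0, 0.04, 0.2], [0, 0, 0, 0, 0, 0.08, 0.2], [0, 0, 0, 0, 0, 0.1, 0.2], [0, 0, 0, 0, 0, 0.1, 0.2], [0, 0, 0, 0, 0, 0.1, 0.2], [0, 0, 0, 0, 0, 0.08, 0.2], [0, 0, 0, 0, 0, 0.04, 0.2], [0, 0, 0, 0, 0, 0.02, 0.2], [0, 0, 0, 0, 0, 0.01, 0.2], [0, 0, 0, 0, 0, 0.004, 0.2], [0, 0, 0, 0, 0, 0, 0.2], [0, 0, 0, 0, 0, 0, 0.2]]]}}

```text
clock: 30.6
position: [0.5322, 0.191, 0.0737]
ee_rot: [0.267, 0.964, 0.0, 0.001]
ft_force: [-0.3, 0.8, -0.7]
grip_width: 0.407
grasp_force: 39.9
```

{"fn": "send_rows", "kwargs": {"plan": [[[0, 0, 0, 0, 0, 0.004, 0.2], [0, 0, 0, 0, 0, 0.004, 0.2], [0, 0, 0, 0, 0, 0, 0.2], [0, 0, 0, 0, 0, 0, 0.2]]]}}

```text
clock: 30.93
position: [0.5318, 0.1908, 0.0714]
ee_rot: [0.267, 0.964, -0.0, 0.0]
ft_force: [0.1, -0.1, -1.2]
grip_width: 0.403
grasp_force: 39.9
```

{"fn": "send_rows", "kwargs": {"plan": [[[0, 0, 0, 0, 0, 0.004, 0.2], [0, 0, 0, 0, 0, 0.004, 0.2], [0, 0, 0, 0, 0, 0.002, 0.2], [0, 0, 0, 0, 0, 0, 0.2], [0, 0, 0, 0, 0, 0, 0.2]]]}}

```text
clock: 31.35
position: [0.5317, 0.1908, 0.0692]
ee_rot: [0.267, 0.964, -0.0, -0.0]
ft_force: [0.7, 0.1, -0.3]
grip_width: 0.407
grasp_force: 39.9
```

{"fn": "send_rows", "kwargs": {"plan": [[[0, 0, 0, 0, 0, 0.003, 0.2], [0, 0, 0, 0, 0, 0, 0.2], [0, 0, 0, 0, 0, 0, 0.2]]]}}

```text
clock: 31.6
position: [0.5319, 0.1908, 0.0688]
ee_rot: [0.267, 0.964, 0.0, 0.0]
ft_force: [0.4, -0.8, 0.9]
grip_width: 0.41
grasp_force: 40.0
```

{"fn": "send_rows", "kwargs": {"plan": [[[0, 0, 0, 0, 0, 0.002, 0.2], [0, 0, 0, 0, 0, 0, 0.2], [0, 0, 0, 0, 0, 0, 0.2]]]}}

```text
clock: 31.85
position: [0.532, 0.1909, 0.0687]
ee_rot: [0.267, 0.964, 0.0, 0.0]
ft_force: [-0.2, -1.2, 5.2]
grip_width: 0.409
grasp_force: 40.3
```

Seated at about 5 N. Release, rise and turn back.

{"fn": "send_rows", "kwargs": {"plan": [[[0, 0, 0, 0, 0, 0, 0.5], [0, 0, 0, 0, 0, 0, 0.6], [0, 0, 0, 0, 0, 0, 1], [0, 0, 0, 0, 0, 0, 1], [0, 0, 0, 0, 0, 0, 1], [0, 0, 0, 0, 0, 0, 1], [0, 0, 0, 0, 0, 0, 1], [0, 0, 0, 0, 0, -0.05, 1], [0, 0, 0, 0, 0, -0.1, 1], [0, 0, 0, 0, 0, -0.15, 1], [0, 0, 0, 0, 0, -0.15, 1], [0, 0, 0, 0, 0, -0.1, 1], [0, 0, 0, 0, 0, -0.05, 1], [0, 0, 0, 0, 0, 0, 1]]]}}

```text
clock: 33.02
position: [0.5327, 0.1914, 0.1908]
ee_rot: [0.267, 0.964, 0.001, 0.002]
ft_force: [-0.8, -0.2, -0.9]
grip_width: 1.0
grasp_force: 0.0
```

{"fn": "send_rows", "kwargs": {"plan": [[[0, 0, 0.05, 0, 0, 0, 1], [0, 0, 0.06, 0, 0, 0, 1], [0, 0, 0.06, 0, 0, 0, 1], [0, 0, 0.06, 0, 0, 0, 1], [0, 0, 0.06, 0, 0, 0, 1], [0, 0, 0.06, 0, 0, 0, 1], [0, 0, 0.06, 0, 0, 0, 1], [0, 0, 0.06, 0, 0, 0, 1], [0, 0, 0.06, 0, 0, 0, 1], [0, 0, 0.05, 0, 0, 0, 1], [0, 0, 0.035, 0, 0, 0, 1], [0, 0, 0, 0, 0, 0, 1]]]}}

```text
clock: 34.02
position: [0.5311, 0.1904, 0.1867]
ee_rot: [0.669, 0.743, -0.001, -0.0]
ft_force: [0.1, -0.6, 0.0]
grip_width: 1.004
grasp_force: 0.0
```

```bash
python3 go.py .5385 -.093 .19 .108
```

```text
turn [-0.0014  0.0004 -0.0016] shift after [-1.413  -0.1161 -0.0163] before [-1.4132 -0.1128 -0.0151] t 34.02 F [ 0.1034 -0.6142  0.0004] pos [0.5311 0.1904 0.1867] w 1.0036275268351063
```

{"fn": "send_rows", "kwargs": {"plan": [[[0, 0, 0, -0.08, 0, 0, 1], [0, 0, 0, -0.12, -0.01, 0, 1], [0, 0, 0, -0.14, -0.01, 0, 1], [0, 0, 0, -0.14, -0.01, 0, 1], [0, 0, 0, -0.14, -0.01, 0, 1], [0, 0, 0, -0.14, -0.01, 0, 1], [0, 0, 0, -0.14, -0.01, 0, 1], [0, 0, 0, -0.14, -0.01, 0, 1], [0, 0, 0, -0.12, -0.01, 0, 1], [0, 0, 0, -0.1, -0.01, 0, 1], [0, 0, 0, -0.08, -0.01, 0, 1], [0, 0, 0, -0.05, -0.01, 0, 1], [0, 0, 0, -0.02, 0, 0, 1], [0, 0, 0, 0, 0, 0, 1], [0, 0, 0, 0, 0, 0, 1], [0, 0, 0, 0, 0, 0, 1]]]}}

```text
clock: 35.35
position: [0.5404, -0.0905, 0.1882]
ee_rot: [0.667, 0.745, 0.0, -0.0]
ft_force: [-0.1, -0.2, -0.0]
grip_width: 0.997
grasp_force: 0.0
```

```bash
python3 go.py .5385 -.093 .067 .108
```

```text
turn [ 0.     -0.0003  0.0015] shift after [-0.0116 -0.0107  0.6062] before [-0.0118 -0.0108  0.6062] t 35.35 F [-0.0954 -0.1808 -0.0232] pos [ 0.5404 -0.0905  0.1882] w 0.9970913354981394
```

{"fn": "send_rows", "kwargs": {"plan": [[[0, 0, 0, -0.006, -0.006, 0.05, 1], [0, 0, 0, 0, 0, 0.1, 1], [0, 0, 0, 0, 0, 0.12, 1], [0, 0, 0, 0, 0, 0.12, 1], [0, 0, 0, 0, 0, 0.1, 1], [0, 0, 0, 0, 0, 0.08, 1], [0, 0, 0, 0, 0, 0.03, 1], [0, 0, 0, 0, 0, 0, 1], [0, 0, 0, 0, 0, 0, 0.2], [0, 0, 0, 0, 0, 0, 0.2], [0, 0, 0, 0, 0, 0, 0.2], [0, 0, 0, 0, 0, 0, 0.2], [0, 0, 0, 0, 0, 0, 0.2], [0, 0, 0, 0, 0, 0, 0.2], [0, 0, 0, 0, 0, 0, 0.2], [0, 0, 0, 0, 0, 0, 0.2], [0, 0, 0, 0, 0, 0, 0.2]]]}}

```text
clock: 36.77
position: [0.54, -0.0934, 0.0693]
ee_rot: [0.668, 0.744, 0.0, 0.001]
ft_force: [-0.6, 0.2, 6.0]
grip_width: 0.405
grasp_force: 39.5
```

{"fn": "send_rows", "kwargs": {"plan": [[[0, 0, 0, 0, 0, -0.03, 0.2], [0, 0, 0, 0, 0, -0.06, 0.2], [0, 0, 0, 0, 0, -0.1, 0.2], [0, 0, 0, 0, 0, -0.1, 0.2], [0, 0, 0, 0, 0, -0.1, 0.2], [0, 0, 0, 0, 0, -0.1, 0.2], [0, 0, 0, 0, 0, -0.07, 0.2], [0, 0, 0, 0, 0, -0.04, 0.2], [0, 0, 0, 0, 0, 0, 0.2], [0, 0, 0, 0, 0, 0, 0.2]]]}}

```text
clock: 37.6
position: [0.5391, -0.0933, 0.1884]
ee_rot: [0.668, 0.744, -0.0, 0.0]
ft_force: [-0.3, -0.9, -1.4]
grip_width: 0.405
grasp_force: 39.9
```

```bash
python3 go.py .5845 .158 .19 1.028
```

```text
turn [ 0.      0.0003 -0.6134] shift after [ 0.4548  1.193  -0.0082] before [ 1.2247  0.3608 -0.0085] t 37.6 F [-0.3468 -0.8677 -1.4241] pos [ 0.5391 -0.0933  0.1884] w 0.4045785095088712
```

{"fn": "send_rows", "kwargs": {"plan": [[[0, 0, 0, 0.08, 0.03, 0, 0.2], [0, 0, 0, 0.12, 0.03, 0, 0.2], [0, 0, 0, 0.14, 0.04, 0, 0.2], [0, 0, 0, 0.14, 0.04, 0, 0.2], [0, 0, 0, 0.14, 0.04, 0, 0.2], [0, 0, 0, 0.14, 0.04, 0, 0.2], [0, 0, 0, 0.14, 0.04, 0, 0.2], [0, 0, 0, 0.12, 0.04, 0, 0.2], [0, 0, 0, 0.1, 0.03, 0, 0.2], [0, 0, 0, 0.06, 0.02, 0, 0.2], [0, 0, 0, 0.04, 0.01, 0, 0.2], [0, 0, 0, 0, 0, 0, 0.2]]]}}

```text
clock: 38.6
position: [0.584, 0.1585, 0.1875]
ee_rot: [0.667, 0.745, -0.0, -0.001]
ft_force: [-0.0, -0.2, -1.4]
grip_width: 0.407
grasp_force: 39.9
```

{"fn": "send_rows", "kwargs": {"plan": [[[0, 0, -0.05, 0, 0, 0, 0.2], [0, 0, -0.06, 0, 0, 0, 0.2], [0, 0, -0.06, 0, 0, 0, 0.2], [0, 0, -0.06, 0, 0, 0, 0.2], [0, 0, -0.06, 0, 0, 0, 0.2], [0, 0, -0.06, 0, 0, 0, 0.2], [0, 0, -0.06, 0, 0, 0, 0.2], [0, 0, -0.06, 0, 0, 0, 0.2], [0, 0, -0.06, 0, 0, 0, 0.2], [0, 0, -0.05, 0, 0, 0, 0.2], [0, 0, -0.035, 0, 0, 0, 0.2], [0, 0, 0, 0, 0, 0, 0.2], [0, 0, 0, 0, 0, 0, 0.2]]]}}

```text
clock: 39.68
position: [0.5846, 0.1555, 0.188]
ee_rot: [0.269, 0.963, -0.0, -0.0]
ft_force: [0.5, -0.2, 0.3]
grip_width: 0.409
grasp_force: 39.9
```

```bash
python3 go.py .5845 .158 .073 1.028; python3 - <<'E'
from workcell import *; import cv2
print(get_obs()["joint_pos"])
cv2.imwrite("pics/s5.png",cv2.resize(optics.camera("scene")[140:320,150:390,::-1],None,fx=3,fy=3,interpolation=cv2.INTER_CUBIC))
E
```

```text
turn [-0.0006  0.0001 -0.0007] shift after [0.007  0.0105 0.5749] before [0.007  0.011  0.5749] t 39.68 F [ 0.5484 -0.1917  0.3097] pos [0.5846 0.1555 0.188 ] w 0.4086173538777454
[ 0.3480464   0.47454666 -0.89584848  1.55897547  0.38064072  1.29302965
  0.42732337]
```

View pics/s5.png

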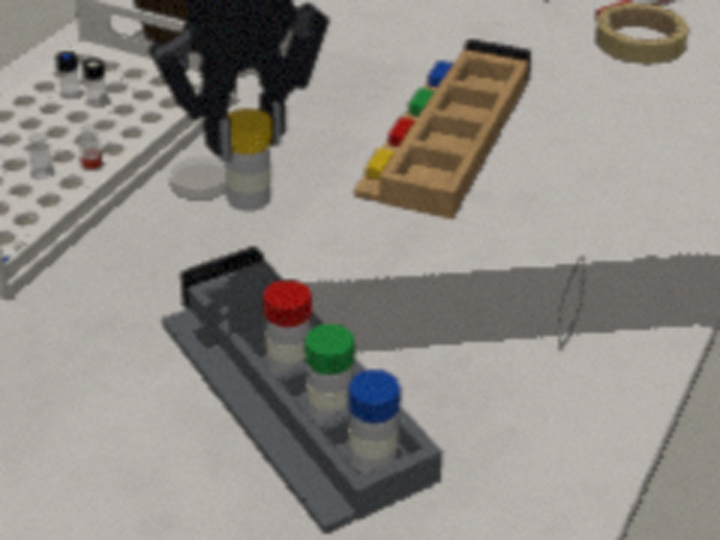

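Three are standing: red (287,325), green (329,370), blue (373,420). Yellow is held. Lower it.

{"fn": "send_rows", "kwargs": {"plan": [[[0, 0, 0, 0, 0.004, 0.04, 0.2], [0, 0, 0, 0, 0, 0.08, 0.2], [0, 0, 0, 0, 0, 0.1, 0.2], [0, 0, 0, 0, 0, 0.1, 0.2], [0, 0, 0, 0, 0, 0.1, 0.2], [0, 0, 0, 0, 0, 0.08, 0.2], [0, 0, 0, 0, 0, 0.04, 0.2], [0, 0, 0, 0, 0, 0.02, 0.2], [0, 0, 0, 0, 0, 0.01, 0.2], [0, 0, 0, 0, 0, 0.004, 0.2], [0, 0, 0, 0, 0, 0, 0.2], [0, 0, 0, 0, 0, 0, 0.2]]]}}

```text
clock: 40.73
position: [0.5854, 0.1579, 0.0743]
ee_rot: [0.267, 0.964, 0.0, 0.001]
ft_force: [-0.4, -0.2, -0.6]
grip_width: 0.403
grasp_force: 39.9
```

{"fn": "send_rows", "kwargs": {"plan": [[[0, 0, 0, 0, 0, 0.004, 0.2], [0, 0, 0, 0, 0, 0.004, 0.2], [0, 0, 0, 0, 0, 0, 0.2], [0, 0, 0, 0, 0, 0, 0.2]]]}}

```text
clock: 41.07
position: [0.585, 0.1577, 0.072]
ee_rot: [0.267, 0.964, -0.0, 0.0]
ft_force: [-0.5, 0.4, -0.3]
grip_width: 0.408
grasp_force: 39.9
```

{"fn": "send_rows", "kwargs": {"plan": [[[0, 0, 0, 0, 0, 0.004, 0.2], [0, 0, 0, 0, 0, 0.004, 0.2], [0, 0, 0, 0, 0, 0.002, 0.2], [0, 0, 0, 0, 0, 0, 0.2], [0, 0, 0, 0, 0, 0, 0.2]]]}}

```text
clock: 41.48
position: [0.5849, 0.1578, 0.0698]
ee_rot: [0.267, 0.964, -0.0, -0.0]
ft_force: [-0.1, 0.1, -0.9]
grip_width: 0.404
grasp_force: 39.9
```

{"fn": "send_rows", "kwargs": {"plan": [[[0, 0, 0, 0, 0, 0.002, 0.2], [0, 0, 0, 0, 0, 0, 0.2], [0, 0, 0, 0, 0, 0, 0.2]]]}}

```text
clock: 41.73
position: [0.5849, 0.1578, 0.0695]
ee_rot: [0.267, 0.964, -0.0, 0.0]
ft_force: [-0.2, -0.2, -0.4]
grip_width: 0.404
grasp_force: 40.0
```

{"fn": "send_rows", "kwargs": {"plan": [[[0, 0, 0, 0, 0, 0.002, 0.2], [0, 0, 0, 0, 0, 0, 0.2], [0, 0, 0, 0, 0, 0, 0.2]]]}}

```text
clock: 41.98
position: [0.5851, 0.1578, 0.0694]
ee_rot: [0.267, 0.964, 0.0, 0.0]
ft_force: [-0.5, -0.6, 3.0]
grip_width: 0.411
grasp_force: 40.1
```

Seated at about 4 N. Release and rise.

{"fn": "send_rows", "kwargs": {"plan": [[[0, 0, 0, 0, 0, 0, 0.5], [0, 0, 0, 0, 0, 0, 0.6], [0, 0, 0, 0, 0, 0, 1], [0, 0, 0, 0, 0, 0, 1], [0, 0, 0, 0, 0, 0, 1], [0, 0, 0, 0, 0, 0, 1], [0, 0, 0, 0, 0, 0, 1], [0, 0, 0, 0, 0, -0.05, 1], [0, 0, 0, 0, 0, -0.1, 1], [0, 0, 0, 0, 0, -0.15, 1], [0, 0, 0, 0, 0, -0.15, 1], [0, 0, 0, 0, 0, -0.15, 1], [0, 0, 0, 0, 0, -0.1, 1], [0, 0, 0, 0, 0, -0.05, 1], [0, 0, 0, 0, 0, 0, 1], [0, 0, 0, 0, 0, 0, 1]]]}}

```text
clock: 43.32
position: [0.5848, 0.1576, 0.2187]
ee_rot: [0.267, 0.964, -0.0, 0.0]
ft_force: [-0.1, -0.4, -0.8]
grip_width: 1.003
grasp_force: 0.0
```

```bash
python3 - <<'E'
from workcell import *; import cv2
cv2.imwrite("pics/s6.png",cv2.resize(optics.camera("scene")[140:320,150:390,::-1],None,fx=3,fy=3,interpolation=cv2.INTER_CUBIC))
E
```

```text
(no output)
```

View pics/s6.png

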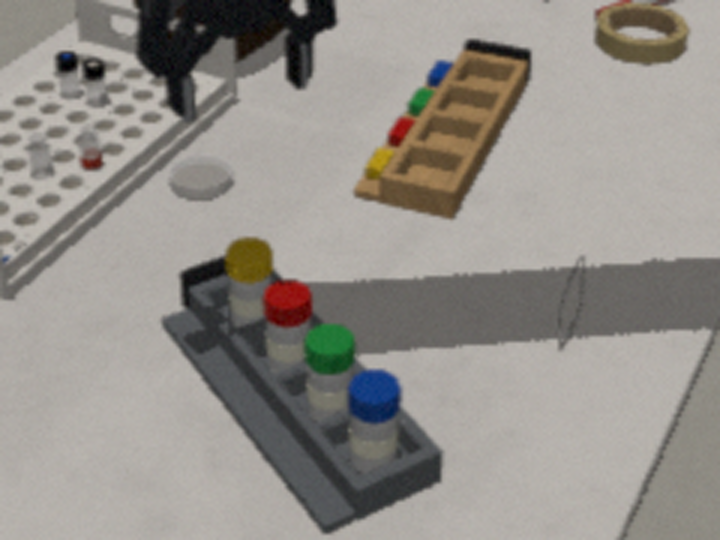

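All four stand upright in the grey rack: yellow by the black end (250,280), then red, green, and blue at the far end (373,420). The gripper is clear.

```bash
python3 -c "
from workcell import job
print(job.hand_in())"
```

```text
the job is handed in; nothing more can be done
None
```

The job is handed in: all four jars stand upright and released in the grey rack in reverse order, with yellow at the black end, then red, green and blue at the far end, after about 43 s on the robot's clock.

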